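# Load the heating blocks with flasks

### The arm

A 6-joint arm with a two-finger parallel gripper is mounted at the origin on the work surface. World frame = base frame: x ahead of the robot, y to its left, z up, the work surface at z = 0. Lengths are in mm, angles in rad, forces in N, time in s.
With the tool pointing down it reaches from about 275 to 750 mm from the base axis. Payload 10.2 kg.
Tool frame: the origin (TCP) lies between the finger pads; the fingertips stand 11 mm ahead of it and the grasp point (between the pads) lies 8 mm behind it; z points along the fingers, y is the line along which they close (so a half turn about z gives the same grasp; the last joint's range is limited). The gripper opens to 85 mm and grips with 20 to 120 N. Pads are 22 mm wide; open, the fingers measure 114 mm over their backs; the gripper's body (76 mm by 85 mm) begins 54 mm behind the grasp point. The pads swing forward as they close: fully open they stand 13 mm farther back than shut.
Start: joints at [-1.355, 0.313, 1.498, -0, 1.331, -0.223], TCP at [223.037, -475.275, 242.294] pointing down, gripper open.
Joint ranges: [-2.94, 2.94], [-0.97, 2.17], [0.19, 2.56], [-1.23, 4.37], [0.02, 3.11], [-2.88, 2.88]. Speed limits (rad/s): [2.39, 2.39, 3.01, 3.14, 3.14, 3.14].

### API

Orientations are given as a unit quaternion [w, x, y, z].
In Python, from rig import sense, eyes, finish_job gives the robot as it stands.
- The arm moves only by the shell command python3 -m jog 'ROWS' [FORCE]. ROWS is JSON, a list of rows, each a list of 7 numbers: the shift along the tool's x, y, z in m, then the turn, a rotation vector about the tool's x, y, z in rad, then the finger opening in m, from 0 to 0.0854. In form: [[dx, dy, dz, rx, ry, rz, gripper], ...]. A call has 1 to 5 rows; each row shifts and turns the commanded pose from where the row before left it, along the tool's axes as they then stand; what a row does not reach is not made up. A row lasts 1/10 s, in which the tool goes at most 50 mm and 8.59 degrees, less where a joint would pass 70% of its speed; a pose out of reach is approached as far as the arm can. A call is refused whole if a number of a shift passes 0.05 or a number of a turn 0.15, either way. A call with a gripper value outside its range is refused whole. The fingers move at their own pace and stop on an object; FORCE is the grip in N (left out, the last holds). Time passes only in rows, so rows that do not move let the fingers close. It gives the time, the measured TCP pose, the force, the opening and the grip force at its end, in the units of the state.
- sense(): the state, without advancing time (a new reading comes with each control period).
- eyes.capture(name): name is "scene" or "top" or "wrist"; returns the picture (420x560x3 uint8, red, green, blue); there is no depth.
- eyes.calibration(name): a dict with "fx", "fy", "cx", "cy" (pixels), "dist" ([k1, k2, p1, p2, k3] as OpenCV has them; the pictures are not rectified), "cam_to_world" (4x4, takes a point from camera to world coordinates); the wrist camera has in their place "mount" (4x4, takes a point from camera to tool coordinates, whose origin is the TCP and whose axes are the flange's). Camera axes: x right, y down, z forward; pixel columns grow to the right and rows downward; lengths in mm; the calibration is good to about 2 mm. A picture is of the moment at which its call begins: read the wrist's pose just before it. calibration takes no time and is no camera call.
- finish_job(): hands the job in; it is judged then, once.
The state is a dict: "time_s": time; "joints": joint angles; "dq": joint speeds; "tau": joint torques, N m; "eef_pos": TCP position; "ee_rot": TCP orientation; "force": force on the tool from outside, world axes, zero at the start; "wrist_torque": the same for the moment, N m; "grip_width": opening from 0.0 (shut) to 1.0 (fully open); "grip_force": force on a finger pad.
Only numpy, scipy, OpenCV 4.12 (cv2) and the standard library are available. Lean on these libraries where they do the work, as an engineer would, in place of code of your own. Each camera call takes 0.05 s, during which the arm holds its last target. There are 200 camera calls.

### The job

Load the stirring hotplate for a parallel run: take each of the four round-bottom flasks from its cork ring and lower it, without dropping it, neck upright and fully down into the heating block of its own size (25 ml yellow, 50 ml green, 100 ml red, 250 ml blue). Leave the beaker and the wash bottle standing where they are.

Things in the scene. Friction and masses are not known exactly. Their poses are not given: they have to be found in the camera images.
- flask_25_mid (a point): The 25 ml round-bottom flask, clear glass with a straight open neck, frosted white near its mouth: bulb 41 mm in diameter, 80 mm high over all, neck 18 mm in outer diameter from the bulb up to the mouth (a straight grip length of about 37 mm). It stands neck up in a cork ring 25 mm high on the bench. This point is on its axis half-way up: 40 mm below the mouth and as much above the bulb's bottom; z runs up the neck.
- flask_50_mid (a point): The 50 ml round-bottom flask, clear glass with a straight open neck, frosted white near its mouth: bulb 51 mm in diameter, 93 mm high over all, neck 23 mm in outer diameter from the bulb up to the mouth (a straight grip length of about 40 mm). It stands neck up in a cork ring 25 mm high on the bench. This point is on its axis half-way up: 46.5 mm below the mouth and as much above the bulb's bottom; z runs up the neck.
- flask_100_mid (a point): The 100 ml round-bottom flask, clear glass with a straight open neck, frosted white near its mouth: bulb 64 mm in diameter, 110 mm high over all, neck 28 mm in outer diameter from the bulb up to the mouth (a straight grip length of about 44 mm). It stands neck up in a cork ring 25 mm high on the bench. This point is on its axis half-way up: 55 mm below the mouth and as much above the bulb's bottom; z runs up the neck.
- flask_250_mid (a point): The 250 ml round-bottom flask, clear glass with a straight open neck, frosted white near its mouth: bulb 85 mm in diameter, 140 mm high over all, neck 34 mm in outer diameter from the bulb up to the mouth (a straight grip length of about 53 mm). It stands neck up in a cork ring 25 mm high on the bench. This point is on its axis half-way up: 70 mm below the mouth and as much above the bulb's bottom; z runs up the neck.
- block_25: The yellow heating block for the 25 ml flask: a round metal block 104 mm across and 26 mm high, fixed on one of the white hotplate's four plates (in a row at 120 mm, 60 mm above the bench, beyond the flasks). In its top a smooth round well that centres the bulb. Origin: centre of its underside; z up. A seated flask's bulb bottom is 9 mm above the origin; one let go askew stays askew.
- block_50: The green heating block for the 50 ml flask: a round metal block 104 mm across and 31 mm high, fixed on one of the white hotplate's four plates (in a row at 120 mm, 60 mm above the bench, beyond the flasks). In its top a smooth round well that centres the bulb. Origin: centre of its underside; z up. A seated flask's bulb bottom is 9 mm above the origin; one let go askew stays askew.
- block_100: The red heating block for the 100 ml flask: a round metal block 104 mm across and 36 mm high, fixed on one of the white hotplate's four plates (in a row at 120 mm, 60 mm above the bench, beyond the flasks). In its top a smooth round well that centres the bulb. Origin: centre of its underside; z up. A seated flask's bulb bottom is 9 mm above the origin; one let go askew stays askew.
- block_250: The blue heating block for the 250 ml flask: a round metal block 104 mm across and 45 mm high, fixed on one of the white hotplate's four plates (in a row at 120 mm, 60 mm above the bench, beyond the flasks). In its top a smooth round well that centres the bulb. Origin: centre of its underside; z up. A seated flask's bulb bottom is 9 mm above the origin; one let go askew stays askew.
- beaker: A bystander: an empty glass beaker, 68 mm in diameter and 92 mm high, standing on the bench at one end of the row of flasks. Origin: centre of its underside.
- wash_bottle: A bystander: a white wash bottle with a red cap and spout, 62 mm in diameter and 180 mm high, standing on the bench at the other end of the row of flasks; its spout reaches 55 mm to the side of its axis. Origin: centre of its underside.
There are look-alikes about, which are no part of the job. Leave any purple look-alike of the part that bears flask_100_mid alone. What is shaped like the part that bears flask_250_mid but purple is not meant.

How it is judged (in metres and radians):
At the end, for the whole second after the job is handed in: Every flask is at rest in the block of its own size: its middle within 12 mm of the block's centre, no more than 5 mm higher and 8 mm lower than when it is properly seated, its neck within 20 degrees of upright, and released (horizontal distance between flask_25_mid and block_25 below 0.012 m and z of flask_25_mid in the frame of block_25 between 0.041 and 0.054 m and angle between each of flask_25_mid, flask_50_mid, flask_100_mid, flask_250_mid's own z axis and vertical below 0.35 rad and linear speed of each of flask_25, flask_50, flask_100, flask_250 below 0.02 m/s and angular speed of each of flask_25, flask_50, flask_100, flask_250 below 0.2 rad/s and horizontal distance between flask_50_mid and block_50 below 0.012 m and z of flask_50_mid in the frame of block_50 between 0.0475 and 0.0605 m and horizontal distance between flask_100_mid and block_100 below 0.012 m and z of flask_100_mid in the frame of block_100 between 0.056 and 0.069 m and horizontal distance between flask_250_mid and block_250 below 0.012 m and z of flask_250_mid in the frame of block_250 between 0.071 and 0.084 m); the robot touches nothing.
It fails at once if a flask is dropped or knocked out of its place (moving faster than 0.45 m/s, as after a fall of 10 mm, while the fingers do not hold it) ((linear speed of flask_25 above 0.45 m/s and contact force between flask_25 and the fingers below 0.2 N) or (linear speed of flask_50 above 0.45 m/s and contact force between flask_50 and the fingers below 0.2 N) or (linear speed of flask_100 above 0.45 m/s and contact force between flask_100 and the fingers below 0.2 N) or (linear speed of flask_250 above 0.45 m/s and contact force between flask_250 and the fingers below 0.2 N)).
It fails at once if the beaker or the wash bottle is shifted more than 30 mm or knocked over (distance of any of beaker, wash_bottle from where it was at the start of the episode above 0.03 m or angle between any of beaker, wash_bottle's own z axis and vertical above 0.5 rad).
It also fails if it takes over 109 s, if anything falls off the work surface, if the arm or the gripper's body presses on something with over 40 N, if the wrist force passes 120 N, or if a joint passes its speed limit or range.

## Working session

There is one attempt and no reset: what is moved stays moved. The work goes in short steps, Python scripts to look and compute and a shell command to move; the robot and the scene stay as the last step left them, time stands still between calls to the robot, and variables do not carry over. Pictures are saved under pics/ and viewed, at most 14 in all, crops included, and the job is handed in when it is done.

```bash
mkdir -p pics
python3 - <<'E'
from rig import sense, eyes
import cv2,numpy as np
for n in ("scene","top"):
    cv2.imwrite(f"pics/{n}0.png",cv2.resize(eyes.capture(n)[:,:,::-1],(800,600),interpolation=cv2.INTER_CUBIC))
    c=eyes.calibration(n);print({k:np.round(v,3).tolist() for k,v in c.items()})
print(eyes.calibration("wrist"))
s=sense();print({k:np.round(v,3).tolist() for k,v in s.items()})
E
```

```text
{'fx': 545.393, 'fy': 545.393, 'cx': 281.256, 'cy': 216.974, 'dist': [0.066, 0.0, 0.0, 0.0, 0.0], 'cam_to_world': [[0.235, 0.613, -0.754, 1568.97], [0.972, -0.148, 0.183, -284.131], [0.0, -0.776, -0.63, 994.847], [0.0, 0.0, 0.0, 1.0]]}
{'fx': 534.106, 'fy': 534.106, 'cx': 285.182, 'cy': 205.586, 'dist': [-0.121, 0.0, 0.0, 0.0, 0.0], 'cam_to_world': [[0.018, -0.986, 0.168, 252.745], [-1.0, -0.019, -0.008, 2.295], [0.011, -0.168, -0.986, 1465.488], [0.0, 0.0, 0.0, 1.0]]}
{'fx': 295.0795513520393, 'fy': 295.0795513520393, 'cx': 278.0291937728083, 'cy': 209.18355534343794, 'dist': array([0.01966735, 0.        , 0.        , 0.        , 0.        ]), 'mount': array([[ 3.55399288e-04, -9.55672152e-01, -2.94432694e-01,
         7.44279687e+01],
       [ 9.99999884e-01,  4.35594202e-04, -2.06790899e-04,
         6.12818310e-01],
       [ 3.25877478e-04, -2.94432586e-01,  9.55672196e-01,
        -1.32333274e+02],
       [ 0.00000000e+00,  0.00000000e+00,  0.00000000e+00,
         1.00000000e+00]])}
{'time_s': 0.1, 'joints': [-1.355, 0.313, 1.498, -0.0, 1.331, -0.223], 'dq': [0.002, -0.001, -0.002, 0.0, 0.001, -0.001], 'tau': [0.002, -41.29, -26.014, -0.0, 0.003, -0.0], 'eef_pos': [222.965, -475.064, 241.805], 'ee_rot': [-0.001, 0.976, 0.218, -0.0], 'force': [0.151, 0.178, 0.136], 'wrist_torque': [0.033, -0.011, 0.004], 'grip_force': 0.0, 'grip_width': 0.998}
```

View pics/scene0.png

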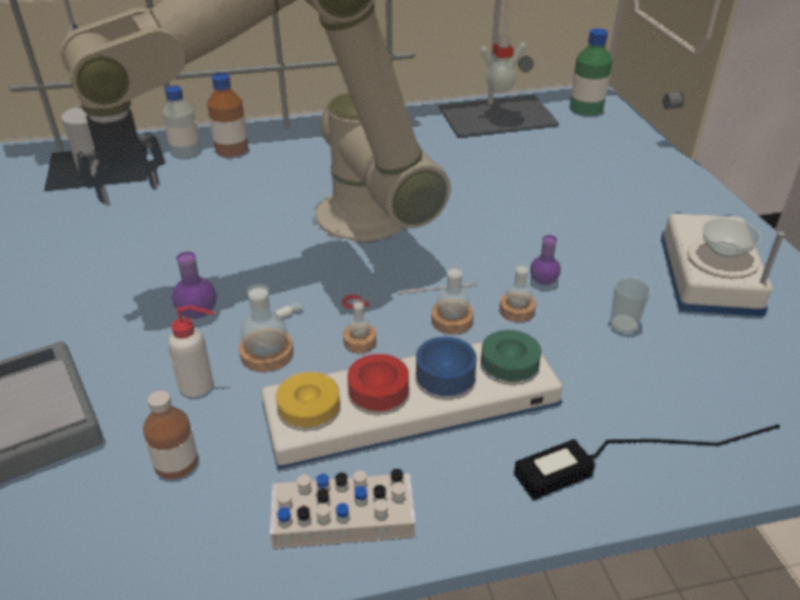

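View pics/top0.png

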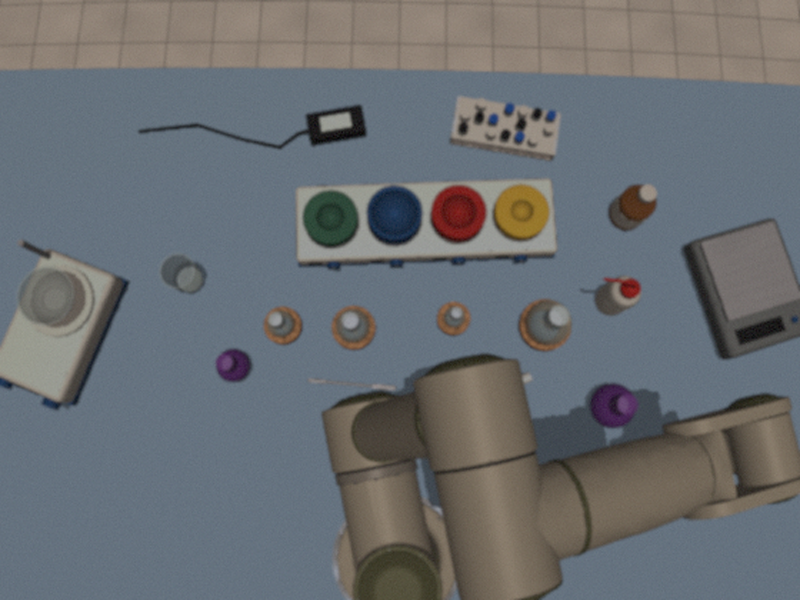

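The top view shows four clear flasks on cork rings, at (281,325), (352,325), (454,317) and (547,323). The purple look-alikes at (233,365) and (613,403) are to be left alone. The blocks run green, blue, red, yellow from left to right. The beaker is at (183,272) and the wash bottle at (622,293). I'll enlarge the row to confirm the sizes and read pixels.

Run:
```python
from rig import eyes
import cv2
im=eyes.capture("top")[:,:,::-1]; cv2.imwrite("pics/top_raw.png",im)
c=im[120:255,180:400]
cv2.imwrite("pics/crop1.png",cv2.resize(c,None,fx=3.6,fy=3.6,interpolation=cv2.INTER_CUBIC))
im=eyes.capture("scene")[:,:,::-1]; cv2.imwrite("pics/scene_raw.png",im)
c=im[165:305,160:400]
cv2.imwrite("pics/crop2.png",cv2.resize(c,None,fx=3.3,fy=3.3,interpolation=cv2.INTER_CUBIC))
```

```text
(no output)
```

View pics/crop1.png

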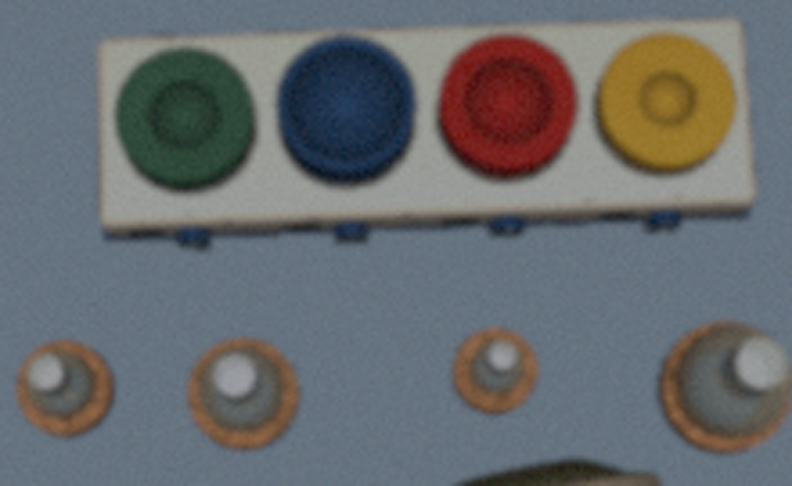

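View pics/crop2.png

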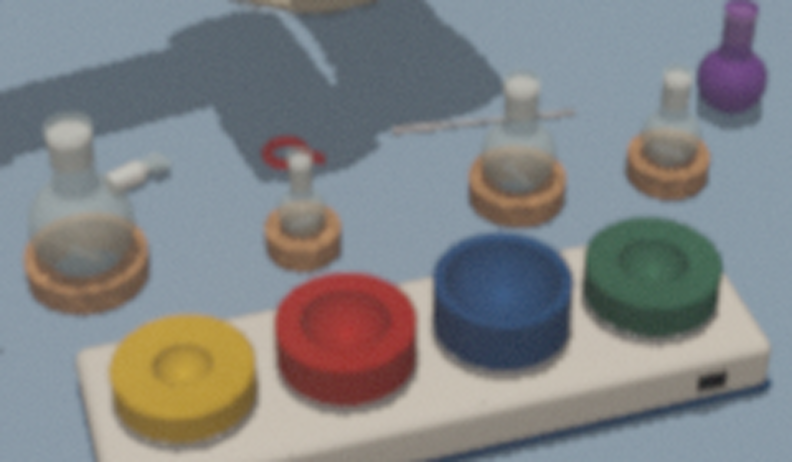

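The clear flasks, by bulb size, are 50 ml at crop1 (45,373), 100 ml at (236,375), 25 ml at (503,356) and 250 ml at (762,362). All four are clear glass on cork. The purple ones have no cork ring and are not in this row. Next I triangulate.

```bash
cat > h.py <<'E'
from rig import sense, eyes
import numpy as np, cv2
from scipy.spatial.transform import Rotation as R
def ray(n,px,T=None):
    c=eyes.calibration(n); K=np.array([[c['fx'],0,c['cx']],[0,c['fy'],c['cy']],[0,0,1]])
    T=np.array(c['cam_to_world']) if T is None else T
    u=cv2.undistortPoints(np.array([[px]],float),K,np.array(c['dist']))[0,0]
    return T[:3,3],T[:3,:3]@np.r_[u,1]
def atz(r,z): o,d=r; return o+d*(z-o[2])/d[2]
def tri(*rs):
    A=0;b=0
    for o,d in rs:
        d=d/np.linalg.norm(d);P=np.eye(3)-np.outer(d,d);A=A+P;b=b+P@o
    return np.linalg.solve(A,b)
def wristT():
    s=sense();w,x,y,z=s['ee_rot'];T=np.eye(4);T[:3,:3]=R.from_quat([x,y,z,w]).as_matrix();T[:3,3]=s['eef_pos']
    return T@eyes.calibration('wrist')['mount']
E
python3 - <<'E'
from h import *
t=lambda p:ray('top',(180+(p[0]+.5)/3.6-.5,120+(p[1]+.5)/3.6-.5))
s=lambda p:ray('scene',(160+(p[0]+.5)/3.3-.5,165+(p[1]+.5)/3.3-.5))
np.set_printoptions(precision=1,suppress=True)
for n,a,b,ring in [('50',(45,373),(678,78),(65,387)),('100',(236,375),(522,86),(244,393)),('25',(503,356),(300,160),(496,370)),('250',(762,362),(70,128),(724,386))]:
    p=tri(t(a),s(b));print(n,p,'top@z',atz(t(a),p[2])[:2],'scene',atz(s(b),p[2])[:2],'ring@15',atz(t(ring),15)[:2])
for n,a,b,z in [('g50',(186,114),(652,257),91),('b250',(346,105),(502,286),105),('r100',(508,103),(346,323),96),('y25',(667,101),(184,361),86)]:
    print(n,tri(t(a),s(b)),'top',atz(t(a),z)[:2],'scene',atz(s(b),z)[:2])
E
```

```text
50 [433.9 230.2 103.1] top@z [434.  230.4] scene [433.9 229.9] ring@15 [435.3 229.4]
100 [433.4  92.8 118.2] top@z [433.3  92.4] scene [433.4  93.2] ring@15 [433.4  92.8]
25 [454.3 -97.8  92.6] top@z [454.2 -98.1] scene [454.4 -97.4] ring@15 [454.7 -98.5]
250 [ 445.  -273.8  150. ] top@z [ 444.9 -274.7] scene [ 445.3 -272.9] ring@15 [ 445.5 -273.4]
g50 [630.3 137.2  91.9] top [630.6 137.2] scene [629.4 137.8]
b250 [638.3  18.4  95.2] top [635.8  18.9] scene [648.3  14.5]
r100 [ 644.1 -100.9   89.9] top [ 642.4 -100.4] scene [ 650.3 -102.2]
y25 [ 649.8 -220.    85.1] top [ 649.6 -220.1] scene [ 650.8 -219.9]
```

```bash
python3 -m jog '[[0,0,0,0,0,0.147,0.0854],[0,0,0,0,0,0.147,0.0854],[0,0,0,0,0,0.147,0.0854],[0.02,-0.02,0,0,0,0,0.07],[0.03,-0.03,0,0,0,0,0.06]]' 40
python3 -m jog '[[0.03,-0.03,0,0,0,0,0.055],[0.03,-0.03,0,0,0,0,0.055],[0.03,-0.03,0,0,0,0,0.055],[0.03,-0.03,0,0,0,0,0.055],[0.03,-0.02,0,0,0,0,0.055]]'
python3 -m jog '[[0.022,-0.011,0,0,0,0,0.055],[0,0,0,0,0,0,0.055],[0,0,0,0,0,0,0.055],[0,0,0,0,0,0,0.055]]'
```

```text
time_s: 0.7
eef_pos: [272.8, -425.6, 241.9]
ee_rot: [-0.0, 1.0, -0.003, -0.0]
force: [1.6, -0.6, 0.1]
grip_width: 0.711
grip_force: 0.0
time_s: 1.2
eef_pos: [424.5, -283.7, 242.4]
ee_rot: [-0.0, 1.0, -0.001, -0.0]
force: [-0.1, 0.2, -0.0]
grip_width: 0.645
grip_force: 0.0
time_s: 1.6
eef_pos: [444.8, -275.2, 242.2]
ee_rot: [-0.0, 1.0, -0.002, -0.0]
force: [0.5, 0.0, 0.2]
grip_width: 0.646
grip_force: 0.0
```

Run:
```python
from h import *
T=wristT(); im=eyes.capture('wrist')
np.save('wT.npy',T)
c=eyes.calibration('wrist');K=np.array([[c['fx'],0,c['cx']],[0,c['fy'],c['cy']],[0,0,1]])
for z in (150,25):
    p=np.linalg.inv(T)@np.array([445,-273.8,z,1]);print(z,cv2.projectPoints(p[:3].reshape(1,1,3),np.zeros(3),np.zeros(3),K,np.array(c['dist']))[0].ravel())
cv2.imwrite('pics/w1.png',im[:,:,::-1])
```

```text
150 [275.23131596 215.56344504]
25 [276.19162798 182.86229222]
```

View pics/w1.png

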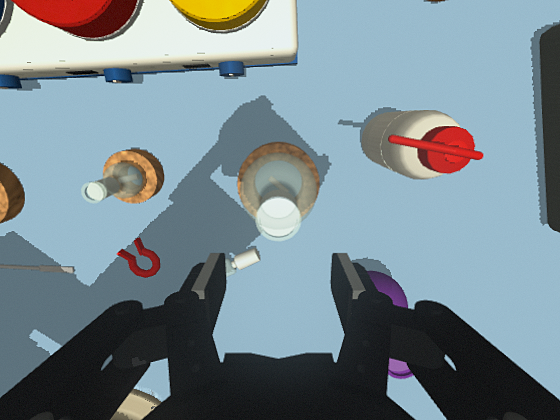

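The wrist view shows the 250 ml mouth centred at about (278,220) between the open fingers. That agrees with the prediction, so I descend.

```bash
python3 -m jog '[[0,-0.001,0.03,0,0,0,0.055],[0,0,0.03,0,0,0,0.055],[0,0,0.03,0,0,0,0.055],[0,0,0.02,0,0,0,0.055],[0,0,0.01,0,0,0,0.055]]'
python3 -m jog '[[0,0,0,0,0,0,0.03],[0,0,0,0,0,0,0.03],[0,0,0,0,0,0,0.025],[0,0,0,0,0,0,0.025],[0,0,0,0,0,0,0.025]]' 40
python3 -m jog '[[0,0,-0.01,0,0,0,0.025],[0,0,-0.02,0,0,0,0.025],[0,0,0,0,0,0,0.025],[0,0,0,0,0,0,0.025]]'
```

```text
time_s: 2.15
eef_pos: [444.4, -273.8, 120.8]
ee_rot: [-0.001, 1.0, -0.002, -0.001]
force: [0.4, -0.8, 0.2]
grip_width: 0.647
grip_force: 0.0
time_s: 2.65
eef_pos: [445.7, -274.1, 123.0]
ee_rot: [0.001, 1.0, -0.001, 0.0]
force: [-0.5, -1.2, 1.0]
grip_width: 0.388
grip_force: 39.7
time_s: 3.05
eef_pos: [445.5, -273.7, 152.3]
ee_rot: [0.0, 1.0, -0.001, 0.0]
force: [-0.9, 0.4, -2.2]
grip_width: 0.391
grip_force: 40.2
```

```bash
python3 -m jog '[[0,0,-0.03,0,0,0,0.025],[0,0,-0.03,0,0,0,0.025],[0.01,-0.01,-0.03,0,0,0,0.025],[0.02,-0.03,-0.01,0,0,0,0.025],[0.02,-0.03,0,0,0,0,0.025]]'
python3 -m jog '[[0.02,-0.03,0,0,0,0,0.025],[0.02,-0.03,0,0,0,0,0.025],[0.02,-0.03,0,0,0,0,0.025],[0.02,-0.03,0,0,0,0,0.025],[0.02,-0.03,0,0,0,0,0.025]]'
python3 -m jog '[[0.02,-0.03,0,0,0,0,0.025],[0.02,-0.03,0,0,0,0,0.025],[0.001,-0.012,0,0,0,0,0.025],[0,0,0,0,0,0,0.025],[0,0,0,0,0,0,0.025]]'
python3 - <<'E'
from h import *
T=wristT(); im=eyes.capture('wrist')
print(sense()['eef_pos'])
c=eyes.calibration('wrist');K=np.array([[c['fx'],0,c['cx']],[0,c['fy'],c['cy']],[0,0,1]])
for q in ((636.3,18.5,105),(642.4,-100.4,96)):
    p=np.linalg.inv(T)@np.array([*q,1]);print(cv2.projectPoints(p[:3].reshape(1,1,3),np.zeros(3),np.zeros(3),K,np.array(c['dist']))[0].ravel())
cv2.imwrite('pics/w2.png',im[:,:,::-1])
E
```

```text
time_s: 3.55
eef_pos: [496.3, -203.5, 253.2]
ee_rot: [0.0, 1.0, -0.002, 0.001]
force: [0.3, -0.1, -2.3]
grip_width: 0.39
grip_force: 40.6
time_s: 4.05
eef_pos: [596.4, -52.6, 251.1]
ee_rot: [-0.0, 1.0, -0.001, -0.001]
force: [0.1, 0.1, -2.2]
grip_width: 0.385
grip_force: 40.5
time_s: 4.55
eef_pos: [636.7, 17.1, 251.8]
ee_rot: [0.0, 1.0, -0.001, -0.001]
force: [0.3, 0.0, -1.5]
grip_width: 0.387
grip_force: 40.5
[636.68902278  16.69400948 252.04427346]
[275.73712849 198.36768366]
[394.86871853 189.82937977]
```

View pics/w2.png

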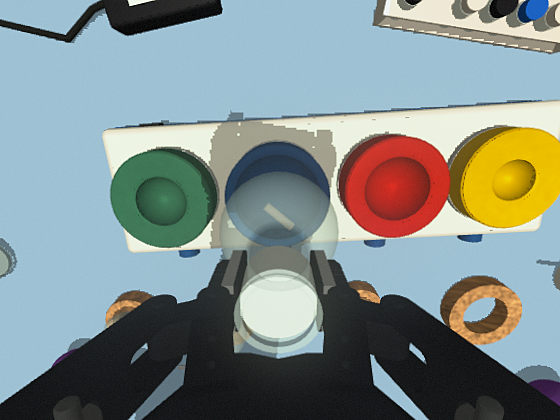

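The wrist view shows the blue block under the hanging flask at about (277,196). Red is at (397,189), which matches the prediction within 1–2 px. Lowering now.

```bash
python3 -m jog '[[0,0,0.02,0,0,0,0.025],[0,0,0.02,0,0,0,0.025],[0,0,0.012,0,0,0,0.025],[0,0,0.01,0,0,0,0.025],[0,0,0.003,0,0,0,0.025]]'
python3 -m jog '[[0,0,0.002,0,0,0,0.025],[0,0,0.001,0,0,0,0.025],[0,0,0,0,0,0,0.025]]'
python3 -m jog '[[0,0,0.002,0,0,0,0.025],[0,0,0.001,0,0,0,0.025],[0,0,0,0,0,0,0.025]]'
```

```text
time_s: 5.1
eef_pos: [636.8, 17.3, 186.6]
ee_rot: [-0.0, 1.0, -0.001, -0.001]
force: [0.3, -0.2, -1.0]
grip_width: 0.388
grip_force: 40.5
time_s: 5.4
eef_pos: [637.3, 17.8, 184.8]
ee_rot: [0.0, 1.0, -0.001, 0.0]
force: [-0.7, 0.1, -2.2]
grip_width: 0.385
grip_force: 40.5
time_s: 5.7
eef_pos: [637.3, 17.9, 181.4]
ee_rot: [-0.0, 1.0, -0.001, 0.0]
force: [1.4, 0.1, -1.7]
grip_width: 0.388
grip_force: 40.5
```

```bash
for i in 1 ; do python3 -m jog '[[0,0,0.001,0,0,0,0.025],[0,0,0.001,0,0,0,0.025],[0,0,0,0,0,0,0.025]]'; done
python3 -m jog '[[0,0,0.001,0,0,0,0.025],[0,0,0.001,0,0,0,0.025],[0,0,0,0,0,0,0.025]]'
```

```text
time_s: 6.0
eef_pos: [637.8, 18.2, 180.1]
ee_rot: [-0.0, 1.0, -0.001, 0.001]
force: [3.7, 2.6, 3.5]
grip_width: 0.388
grip_force: 40.9
time_s: 6.3
eef_pos: [638.1, 18.2, 179.8]
ee_rot: [-0.0, 1.0, -0.001, 0.002]
force: [2.1, 5.0, 13.0]
grip_width: 0.385
grip_force: 41.9
```

```bash
python3 -m jog '[[0,0,0,0,0,0,0.036],[0,0,0,0,0,0,0.04],[0,0,0,0,0,0,0.05],[0,0,0,0,0,0,0.06],[0,0,0,0,0,0,0.06]]'
python3 -m jog '[[0,0,-0.02,0,0,0,0.06],[0,0,-0.03,0,0,0,0.06],[0,0,-0.03,0,0,0,0.06],[-0.02,0.02,0,0,0,0,0.06],[-0.03,0.02,0,0,0,0,0.05]]'
python3 - <<'E'
from h import *
im=eyes.capture('scene')
cv2.imwrite('pics/s2.png',cv2.resize(im[150:310,160:410,::-1],None,fx=3.2,fy=3.2,interpolation=cv2.INTER_CUBIC))
E
```

```text
time_s: 6.8
eef_pos: [637.0, 17.7, 177.1]
ee_rot: [0.0, 1.0, -0.001, -0.0]
force: [0.3, 0.4, -0.8]
grip_width: 0.699
grip_force: 0.0
time_s: 7.3
eef_pos: [587.0, -22.5, 257.5]
ee_rot: [0.0, 1.0, -0.001, 0.001]
force: [0.7, -0.5, 0.2]
grip_width: 0.589
grip_force: 0.0
```

View pics/s2.png

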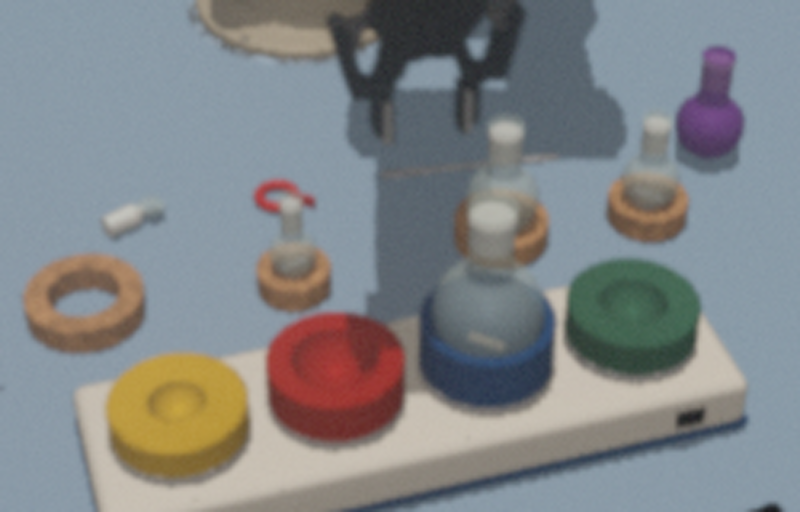

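The 250 ml flask stands upright in the blue block. Next is the 25 ml at (454,-98).

```bash
python3 -m jog '[[-0.03,0.015,0.01,0,0,0,0.045],[-0.035,0.02,0.02,0,0,0,0.045],[-0.035,0.02,0.02,0,0,0,0.045],[-0.02,0.012,0.02,0,0,0,0.045],[-0.013,0.008,0.02,0,0,0,0.045]]'
python3 -m jog '[[0,0,0.02,0,0,0,0.045],[0,0,0.02,0,0,0,0.045],[0,0,0.01,0,0,0,0.045],[0,0,0,0,0,0,0.045]]'
python3 - <<'E'
from h import *
T=wristT(); im=eyes.capture('wrist');print(sense()['eef_pos'])
c=eyes.calibration('wrist');K=np.array([[c['fx'],0,c['cx']],[0,c['fy'],c['cy']],[0,0,1]])
p=np.linalg.inv(T)@np.array([454.3,-97.9,93,1]);print(cv2.projectPoints(p[:3].reshape(1,1,3),np.zeros(3),np.zeros(3),K,np.array(c['dist']))[0].ravel())
cv2.imwrite('pics/w3.png',im[:,:,::-1])
E
```

```text
time_s: 7.85
eef_pos: [452.4, -97.4, 166.8]
ee_rot: [0.0, 1.0, -0.002, 0.0]
force: [1.0, 0.1, 0.4]
grip_width: 0.528
grip_force: 0.0
time_s: 8.25
eef_pos: [453.4, -96.6, 116.5]
ee_rot: [-0.0, 1.0, -0.001, -0.001]
force: [-0.3, -0.6, 0.9]
grip_width: 0.525
grip_force: 0.0
[453.95594501 -96.76098368 117.41155411]
[278.96664265 251.84702988]
```

View pics/w3.png

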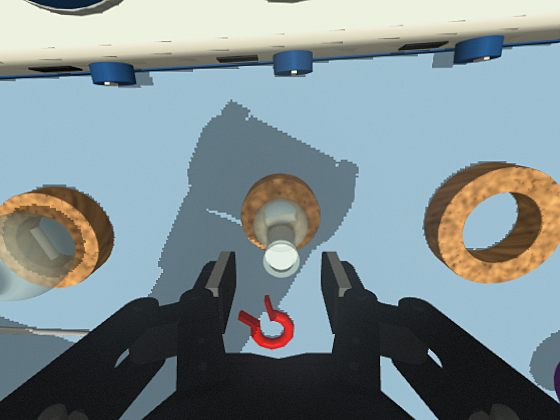

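The 25 ml mouth is at about (281,257), centred between the pads. Descending and gripping.

```bash
python3 -m jog '[[0,0.001,0.02,0,0,0,0.045],[0,0,0.014,0,0,0,0.045],[0,0,0.008,0,0,0,0.045],[0,0,0,0,0,0,0.03],[0,0,0,0,0,0,0.01]]' 30
python3 -m jog '[[0,0,0,0,0,0,0.01],[0,0,0,0,0,0,0.01],[0,0,0,0,0,0,0.01],[0,0,0,0,0,0,0.01]]'
python3 -m jog '[[0,0,-0.01,0,0,0,0.01],[0,0,-0.02,0,0,0,0.01],[0,0,0,0,0,0,0.01]]'
```

```text
time_s: 8.8
eef_pos: [454.4, -97.9, 76.1]
ee_rot: [0.0, 1.0, -0.001, 0.001]
force: [0.2, -0.1, 0.9]
grip_width: 0.204
grip_force: 32.4
time_s: 9.2
eef_pos: [454.2, -98.0, 75.7]
ee_rot: [0.0, 1.0, -0.001, 0.001]
force: [1.0, -0.3, 3.0]
grip_width: 0.199
grip_force: 29.7
time_s: 9.5
eef_pos: [454.8, -98.2, 107.5]
ee_rot: [0.001, 1.0, -0.001, 0.002]
force: [-0.2, -0.1, -1.2]
grip_width: 0.201
grip_force: 29.6
```

```bash
python3 -m jog '[[0,0,-0.03,0,0,0,0.01],[0.01,0.005,-0.03,0,0,0,0.01],[0.025,0.015,-0.02,0,0,0,0.01],[0.03,0.02,0,0,0,0,0.01],[0.03,0.02,0,0,0,0,0.01]]'
python3 -m jog '[[0.03,0.02,0,0,0,0,0.01],[0.03,0.02,0,0,0,0,0.01],[0.025,0.015,0,0,0,0,0.01],[0.015,0.007,0,0,0,0,0.01],[0,0,0,0,0,0,0.01]]'
python3 -m jog '[[0,0,0.02,0,0,0,0.01],[0,0,0.02,0,0,0,0.01],[0,0,0.01,0,0,0,0.01],[0,0,0,0,0,0,0.01]]'
```

```text
time_s: 10.0
eef_pos: [549.7, -158.6, 185.7]
ee_rot: [0.0, 1.0, -0.001, 0.0]
force: [-0.3, 0.1, -0.7]
grip_width: 0.201
grip_force: 29.6
time_s: 10.5
eef_pos: [649.2, -220.9, 183.6]
ee_rot: [-0.0, 1.0, -0.001, -0.001]
force: [-0.5, -0.6, -1.0]
grip_width: 0.201
grip_force: 29.6
time_s: 10.9
eef_pos: [647.7, -219.6, 133.9]
ee_rot: [-0.001, 1.0, -0.001, -0.001]
force: [0.3, 0.1, 0.3]
grip_width: 0.2
grip_force: 29.6
```

```bash
python3 -m jog '[[0.001,0,0.001,0,0,0,0.01],[0,0,0,0,0,0,0.01],[0,0,0,0,0,0,0.01]]'
python3 -m jog '[[0,0,0.001,0,0,0,0.01],[0,0,0.001,0,0,0,0.01],[0,0,0,0,0,0,0.01]]'
python3 -m jog '[[0,0,0.001,0,0,0,0.01],[0,0,0,0,0,0,0.01],[0,0,0,0,0,0,0.01]]'
```

```text
time_s: 11.2
eef_pos: [649.9, -220.3, 135.2]
ee_rot: [0.0, 1.0, -0.001, 0.001]
force: [-0.3, -0.5, -0.5]
grip_width: 0.201
grip_force: 29.6
time_s: 11.5
eef_pos: [649.5, -220.2, 132.2]
ee_rot: [-0.0, 1.0, -0.001, -0.0]
force: [-0.4, -0.1, -0.9]
grip_width: 0.204
grip_force: 29.6
time_s: 11.8
eef_pos: [649.6, -220.2, 131.3]
ee_rot: [-0.0, 1.0, -0.001, -0.0]
force: [-0.7, -0.1, -0.7]
grip_width: 0.198
grip_force: 29.6
```

```bash
python3 -m jog '[[0,0,0.001,0,0,0,0.01],[0,0,0.001,0,0,0,0.01],[0,0,0,0,0,0,0.01]]'
python3 -m jog '[[0,0,0.001,0,0,0,0.01],[0,0,0,0,0,0,0.01],[0,0,0,0,0,0,0.01]]'
```

```text
time_s: 12.1
eef_pos: [649.6, -220.2, 129.2]
ee_rot: [0.0, 1.0, -0.001, 0.0]
force: [-0.6, 0.5, -1.0]
grip_width: 0.203
grip_force: 29.6
time_s: 12.4
eef_pos: [649.8, -220.4, 128.5]
ee_rot: [0.0, 1.0, -0.001, 0.0]
force: [0.3, -0.2, 0.9]
grip_width: 0.202
grip_force: 29.6
```

```bash
python3 -m jog '[[0,0,0.001,0,0,0,0.01],[0,0,0,0,0,0,0.01],[0,0,0,0,0,0,0.01]]'
python3 -m jog '[[0,0,0.001,0,0,0,0.01],[0,0,0,0,0,0,0.01],[0,0,0,0,0,0,0.01]]'
```

```text
time_s: 12.7
eef_pos: [650.0, -220.5, 127.8]
ee_rot: [0.0, 1.0, -0.001, 0.001]
force: [3.9, -1.9, 2.4]
grip_width: 0.199
grip_force: 29.9
time_s: 13.0
eef_pos: [650.3, -220.7, 127.2]
ee_rot: [0.001, 1.0, -0.001, 0.001]
force: [5.0, -3.2, 5.4]
grip_width: 0.201
grip_force: 30.0
```

```bash
python3 -m jog '[[0.001,0.0005,0,0,0,0,0.01],[0,0,0.001,0,0,0,0.01],[0,0,0,0,0,0,0.01]]'
```

```text
time_s: 13.3
eef_pos: [651.2, -221.2, 126.1]
ee_rot: [0.001, 1.0, -0.001, 0.001]
force: [4.5, -3.0, 6.4]
grip_width: 0.197
grip_force: 30.1
```

```bash
python3 -m jog '[[0.0015,0.001,0,0,0,0,0.01],[0,0,0.0005,0,0,0,0.01],[0,0,0,0,0,0,0.01]]'
```

```text
time_s: 13.6
eef_pos: [652.0, -221.6, 125.9]
ee_rot: [-0.0, 1.0, -0.001, -0.0]
force: [-0.6, 0.0, 11.6]
grip_width: 0.203
grip_force: 30.6
```

Force is now purely vertical, so the flask is seated. Releasing.

```bash
python3 -m jog '[[0,0,0,0,0,0,0.022],[0,0,0,0,0,0,0.03],[0,0,0,0,0,0,0.04],[0,0,0,0,0,0,0.045],[0,0,-0.01,0,0,0,0.045]]'
python3 -m jog '[[0,0,-0.03,0,0,0,0.05],[0,0,-0.03,0,0,0,0.05],[-0.01,0,-0.03,0,0,0,0.05],[-0.03,-0.03,-0.01,0,0,0,0.05],[-0.035,-0.045,0,0,0,0,0.05]]'
python3 -m jog '[[-0.035,-0.045,0,0,0,0,0.05],[-0.035,-0.045,0,0,0,0,0.05],[-0.035,-0.045,0,0,0,0,0.05],[-0.025,-0.045,0,0,0,0,0.05],[-0.01,-0.04,0.01,0,0,0,0.05]]'
python3 -m jog '[[-0.004,-0.02,0.03,0,0,0,0.05],[0,0,0.03,0,0,0,0.05],[0,0,0,0,0,0,0.05]]'
python3 - <<'E'
from h import *
T=wristT(); im=eyes.capture('wrist');print(sense()['eef_pos'])
c=eyes.calibration('wrist');K=np.array([[c['fx'],0,c['cx']],[0,c['fy'],c['cy']],[0,0,1]])
p=np.linalg.inv(T)@np.array([433.4,92.8,119,1]);print(cv2.projectPoints(p[:3].reshape(1,1,3),np.zeros(3),np.zeros(3),K,np.array(c['dist']))[0].ravel())
cv2.imwrite('pics/w4.png',im[:,:,::-1])
E
```

```text
time_s: 14.1
eef_pos: [651.4, -221.4, 133.5]
ee_rot: [-0.001, 1.0, -0.001, -0.002]
force: [-0.0, 0.5, -0.3]
grip_width: 0.525
grip_force: 0.0
time_s: 14.6
eef_pos: [581.1, -152.6, 236.9]
ee_rot: [0.001, 1.0, -0.002, 0.002]
force: [1.3, 0.6, 0.0]
grip_width: 0.591
grip_force: 0.0
time_s: 15.1
eef_pos: [454.3, 51.8, 226.7]
ee_rot: [0.0, 1.0, -0.001, 0.002]
force: [0.9, -0.0, -0.2]
grip_width: 0.58
grip_force: 0.0
time_s: 15.4
eef_pos: [450.0, 70.9, 162.8]
ee_rot: [-0.0, 1.0, -0.0, -0.003]
force: [0.4, -0.8, -0.1]
grip_width: 0.583
grip_force: 0.0
[451.27115975  70.4011969  164.82484196]
[243.78137491 262.382058  ]
```

View pics/w4.png

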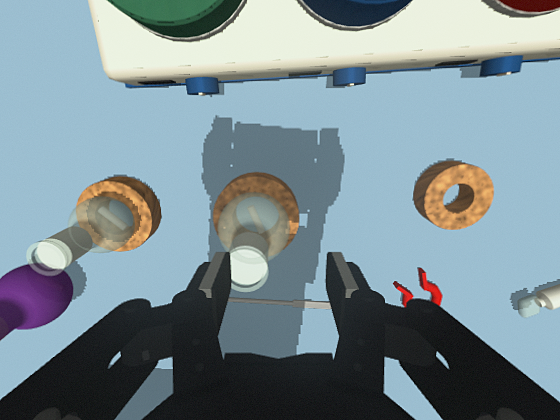

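The 100 ml mouth is at (249,267); I need about −17 mm in x and +21 mm in y. The purple look-alike is at (35,295), clear of this grasp.

```bash
python3 -m jog '[[-0.01,-0.012,0,0,0,0,0.05],[-0.007,-0.009,0.01,0,0,0,0.05],[0,0,0.02,0,0,0,0.05],[0,0,0.02,0,0,0,0.05],[0,0,0.015,0,0,0,0.05]]'
python3 -m jog '[[0,0,0.004,0,0,0,0.05],[0,0,0,0,0,0,0.035],[0,0,0,0,0,0,0.02],[0,0,0,0,0,0,0.02],[0,0,0,0,0,0,0.02]]' 35
python3 -m jog '[[0,0,-0.01,0,0,0,0.02],[0,0,-0.02,0,0,0,0.02],[0,0,0,0,0,0,0.02]]'
```

```text
time_s: 15.95
eef_pos: [434.2, 91.9, 99.3]
ee_rot: [-0.0, 1.0, -0.001, 0.0]
force: [0.2, 1.1, 0.6]
grip_width: 0.585
grip_force: 0.0
time_s: 16.45
eef_pos: [435.0, 91.4, 96.4]
ee_rot: [0.0, 1.0, -0.001, 0.001]
force: [-0.2, -0.1, 1.7]
grip_width: 0.321
grip_force: 34.5
time_s: 16.75
eef_pos: [435.9, 91.3, 128.1]
ee_rot: [0.0, 1.0, -0.001, 0.002]
force: [0.2, 0.4, -1.4]
grip_width: 0.319
grip_force: 34.5
```

```bash
python3 -m jog '[[0,0,-0.03,0,0,0,0.02],[0,0.01,-0.03,0,0,0,0.02],[0,0.03,-0.03,0,0,0,0.02],[0,0.035,0,0,0,0,0.02],[0,0.035,0,0,0,0,0.02]]'
python3 -m jog '[[0.01,0.035,0,0,0,0,0.02],[0.02,0.03,0,0,0,0,0.02],[0.03,0.017,0,0,0,0,0.02],[0.03,0,0,0,0,0,0.02],[0.03,0,0,0,0,0,0.02]]'
python3 -m jog '[[0.03,0,0,0,0,0,0.02],[0.03,0,0,0,0,0,0.02],[0.02,0,0,0,0,0,0.02],[0.008,0,0,0,0,0,0.02],[0,0,0,0,0,0,0.02]]'
```

```text
time_s: 17.25
eef_pos: [434.5, -19.8, 216.2]
ee_rot: [0.0, 1.0, -0.001, 0.001]
force: [0.3, -0.3, -2.6]
grip_width: 0.317
grip_force: 34.7
time_s: 17.75
eef_pos: [555.2, -101.6, 215.1]
ee_rot: [-0.0, 1.0, -0.002, -0.0]
force: [0.5, -0.4, -0.6]
grip_width: 0.317
grip_force: 34.8
time_s: 18.25
eef_pos: [642.7, -101.0, 214.5]
ee_rot: [-0.0, 1.0, -0.001, -0.001]
force: [0.5, 0.6, -2.1]
grip_width: 0.318
grip_force: 34.8
```

Run:
```python
from h import *
T=wristT(); im=eyes.capture('wrist');print(sense()['eef_pos'])
c=eyes.calibration('wrist');K=np.array([[c['fx'],0,c['cx']],[0,c['fy'],c['cy']],[0,0,1]])
for q in ((643.5,-101,96),(643.5,-101,60)):
    p=np.linalg.inv(T)@np.array([*q,1]);print(cv2.projectPoints(p[:3].reshape(1,1,3),np.zeros(3),np.zeros(3),K,np.array(c['dist']))[0].ravel())
cv2.imwrite('pics/w5.png',im[:,:,::-1])
```

```text
[ 642.1691737  -101.04530041  214.80263007]
[277.15994596 205.46871667]
[277.28099366 195.28332578]
```

View pics/w5.png

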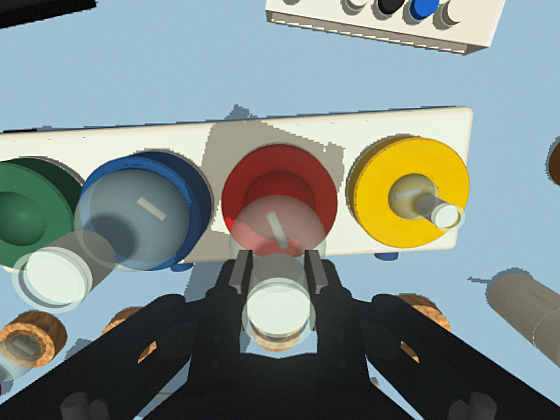

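The red block's centre is at about (280,201), so I nudge +3 mm in x and −1 mm in y. The 250 and 25 ml flasks are seated upright at either side. Lowering.

```bash
python3 -m jog '[[0.003,0.001,0.01,0,0,0,0.02],[0,0,0.02,0,0,0,0.02],[0,0,0.015,0,0,0,0.02],[0,0,0.01,0,0,0,0.02],[0,0,0,0,0,0,0.02]]'
python3 -m jog '[[0,0,0.001,0,0,0,0.02],[0,0,0.001,0,0,0,0.02],[0,0,0,0,0,0,0.02]]'
python3 -m jog '[[0,0,0.001,0,0,0,0.02],[0,0,0.001,0,0,0,0.02],[0,0,0,0,0,0,0.02]]'
```

```text
time_s: 18.8
eef_pos: [644.5, -102.0, 159.1]
ee_rot: [-0.0, 1.0, -0.001, -0.001]
force: [-0.1, 0.9, -0.8]
grip_width: 0.318
grip_force: 34.8
time_s: 19.1
eef_pos: [645.5, -102.2, 159.3]
ee_rot: [0.0, 1.0, -0.001, 0.0]
force: [0.3, 0.7, -1.7]
grip_width: 0.319
grip_force: 34.8
time_s: 19.4
eef_pos: [645.3, -102.1, 156.7]
ee_rot: [-0.0, 1.0, -0.001, -0.0]
force: [1.0, 0.1, -0.8]
grip_width: 0.316
grip_force: 34.8
```

```bash
python3 -m jog '[[0,0,0.001,0,0,0,0.02],[0,0,0.001,0,0,0,0.02],[0,0,0,0,0,0,0.02]]'
python3 -m jog '[[0,0,0.001,0,0,0,0.02],[0,0,0,0,0,0,0.02],[0,0,0,0,0,0,0.02]]'
```

```text
time_s: 19.7
eef_pos: [645.2, -102.1, 154.6]
ee_rot: [-0.0, 1.0, -0.001, -0.0]
force: [-0.9, -0.2, -1.3]
grip_width: 0.32
grip_force: 34.8
time_s: 20.0
eef_pos: [645.3, -102.1, 153.8]
ee_rot: [-0.0, 1.0, -0.001, -0.0]
force: [0.1, 1.0, -1.6]
grip_width: 0.323
grip_force: 34.8
```

```bash
python3 -m jog '[[0,0,0.001,0,0,0,0.02],[0,0,0,0,0,0,0.02],[0,0,0,0,0,0,0.02]]'
python3 -m jog '[[0,0,0.001,0,0,0,0.02],[0,0,0,0,0,0,0.02],[0,0,0,0,0,0,0.02]]'
```

```text
time_s: 20.3
eef_pos: [645.3, -102.1, 152.8]
ee_rot: [-0.0, 1.0, -0.001, -0.0]
force: [0.2, -0.5, -1.6]
grip_width: 0.314
grip_force: 34.8
time_s: 20.6
eef_pos: [645.4, -102.1, 151.9]
ee_rot: [0.0, 1.0, -0.001, 0.0]
force: [0.4, -0.5, -1.2]
grip_width: 0.317
grip_force: 34.8
```

```bash
python3 -m jog '[[0,0,0.001,0,0,0,0.02],[0,0,0,0,0,0,0.02],[0,0,0,0,0,0,0.02]]'
python3 -m jog '[[0,0,0.001,0,0,0,0.02],[0,0,0,0,0,0,0.02],[0,0,0,0,0,0,0.02]]'
```

```text
time_s: 20.9
eef_pos: [645.6, -102.2, 151.1]
ee_rot: [0.0, 1.0, -0.001, 0.001]
force: [2.7, 0.4, 1.5]
grip_width: 0.32
grip_force: 34.9
time_s: 21.2
eef_pos: [645.9, -102.2, 150.5]
ee_rot: [0.0, 1.0, -0.001, 0.001]
force: [4.9, -0.5, 4.3]
grip_width: 0.32
grip_force: 35.2
```

```bash
python3 -m jog '[[0.0015,0,0,0,0,0,0.02],[0,0,0.001,0,0,0,0.02],[0,0,0,0,0,0,0.02]]'
```

```text
time_s: 21.5
eef_pos: [646.8, -102.3, 150.2]
ee_rot: [0.0, 1.0, -0.001, 0.0]
force: [-0.8, 0.5, 12.4]
grip_width: 0.315
grip_force: 36.2
```

The 100 ml is seated, with a vertical force of 12 N. I release and go to the 50 ml.

```bash
python3 -m jog '[[0,0,0,0,0,0,0.032],[0,0,0,0,0,0,0.04],[0,0,0,0,0,0,0.05],[0,0,0,0,0,0,0.05],[0,0,-0.01,0,0,0,0.05]]'
python3 -m jog '[[0,0,-0.03,0,0,0,0.05],[0,0,-0.03,0,0,0,0.05],[-0.01,0,-0.02,0,0,0,0.05],[-0.035,-0.01,0,0,0,0,0.05],[-0.035,-0.035,0,0,0,0,0.05]]'
python3 -m jog '[[-0.035,-0.045,0,0,0,0,0.05],[-0.035,-0.045,0,0,0,0,0.05],[-0.03,-0.045,0,0,0,0,0.05],[-0.02,-0.045,0,0,0,0,0.05],[-0.01,-0.045,0,0,0,0,0.05]]'
python3 -m jog '[[-0.003,-0.035,0.01,0,0,0,0.05],[0,-0.02,0.03,0,0,0,0.05],[0,-0.007,0.03,0,0,0,0.05],[0,0,0.02,0,0,0,0.05],[0,0,0,0,0,0,0.05]]'
python3 - <<'E'
from h import *
T=wristT(); im=eyes.capture('wrist');print(sense()['eef_pos'])
c=eyes.calibration('wrist');K=np.array([[c['fx'],0,c['cx']],[0,c['fy'],c['cy']],[0,0,1]])
p=np.linalg.inv(T)@np.array([433.9,230.2,106,1]);print(cv2.projectPoints(p[:3].reshape(1,1,3),np.zeros(3),np.zeros(3),K,np.array(c['dist']))[0].ravel())
cv2.imwrite('pics/w6.png',im[:,:,::-1])
E
```

```text
time_s: 22.0
eef_pos: [646.1, -102.0, 157.5]
ee_rot: [-0.001, 1.0, -0.001, -0.002]
force: [-0.4, -0.5, -0.0]
grip_width: 0.588
grip_force: 0.0
time_s: 22.5
eef_pos: [566.1, -58.4, 239.5]
ee_rot: [0.0, 1.0, -0.003, 0.001]
force: [0.6, 0.5, -0.5]
grip_width: 0.587
grip_force: 0.0
time_s: 23.0
eef_pos: [446.7, 155.3, 240.0]
ee_rot: [-0.0, 1.0, -0.001, 0.001]
force: [2.1, 0.2, 0.4]
grip_width: 0.584
grip_force: 0.0
time_s: 23.5
eef_pos: [444.2, 215.8, 147.2]
ee_rot: [0.0, 1.0, -0.001, -0.002]
force: [-1.3, -0.1, -0.4]
grip_width: 0.583
grip_force: 0.0
[445.19236736 215.82250251 148.94872738]
[254.51558113 255.63684809]
```

View pics/w6.png

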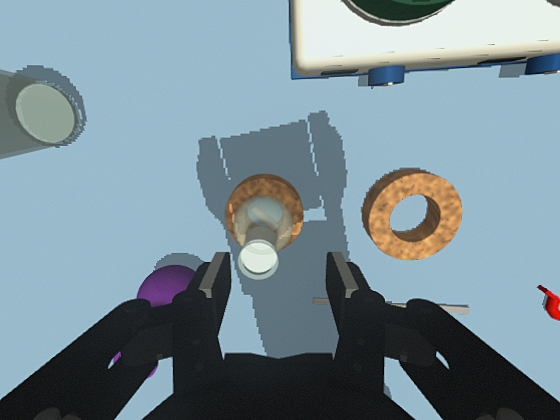

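The 50 ml mouth is at (258,259). The purple look-alike shows under the left finger at (165,290), so I check its clearance first.

Run:
```python
from h import *
f=lambda n,p:ray(n,(p[0]*.7,p[1]*.7))
print('scene@z mouth', [atz(f('scene',(549,240)),z).round() for z in (93,110)])
print('top bulb@z30',atz(f('top',(233,366)),30).round())
T=np.load('wT.npy')
```

```text
scene@z mouth [array([339., 326.,  93.]), array([362., 314., 110.])]
top bulb@z30 [352. 318.  30.]
```

The purple flask is at (352,318), so its bulb is about 50 mm clear of the fingers in x. Grasping.

```bash
python3 -m jog '[[-0.007,-0.008,0,0,0,0,0.05],[-0.004,-0.005,0.01,0,0,0,0.05],[0,0,0.02,0,0,0,0.05],[0,0,0.02,0,0,0,0.05],[0,0,0.011,0,0,0,0.05]]'
python3 -m jog '[[0,0,0.003,0,0,0,0.05],[0,0,0,0,0,0,0.03],[0,0,0,0,0,0,0.015],[0,0,0,0,0,0,0.015],[0,0,0,0,0,0,0.015]]' 35
python3 -m jog '[[0,0,-0.01,0,0,0,0.015],[0,0,-0.02,0,0,0,0.015],[0,0,0,0,0,0,0.015]]'
```

```text
time_s: 24.05
eef_pos: [433.7, 229.1, 86.8]
ee_rot: [0.0, 1.0, -0.001, -0.0]
force: [-0.5, -0.5, -0.4]
grip_width: 0.582
grip_force: 0.0
time_s: 24.55
eef_pos: [434.8, 229.0, 85.5]
ee_rot: [-0.0, 1.0, -0.001, 0.001]
force: [-0.1, 0.4, 1.5]
grip_width: 0.261
grip_force: 34.2
time_s: 24.85
eef_pos: [435.6, 229.2, 117.3]
ee_rot: [-0.001, 1.0, -0.001, 0.002]
force: [0.4, 0.2, -0.2]
grip_width: 0.257
grip_force: 34.3
```

```bash
python3 -m jog '[[0,0,-0.03,0,0,0,0.015],[0.01,0.005,-0.03,0,0,0,0.015],[0.025,0.01,-0.03,0,0,0,0.015],[0.03,0.015,0,0,0,0,0.015],[0.03,0.015,0,0,0,0,0.015]]'
python3 -m jog '[[0.03,0.015,0,0,0,0,0.015],[0.03,0.015,0,0,0,0,0.015],[0.025,0.013,0,0,0,0,0.015],[0.015,0.006,0,0,0,0,0.015],[0.003,0,0,0,0,0,0.015]]'
python3 -m jog '[[0,0,0.02,0,0,0,0.015],[0,0,0.02,0,0,0,0.015],[0,0,0.015,0,0,0,0.015],[0,0,0,0,0,0,0.015],[0,0,0,0,0,0,0.015]]'
```

```text
time_s: 25.35
eef_pos: [530.4, 183.2, 205.5]
ee_rot: [-0.0, 1.0, -0.001, 0.001]
force: [-0.8, -0.1, -0.8]
grip_width: 0.257
grip_force: 34.4
time_s: 25.85
eef_pos: [633.1, 133.4, 203.7]
ee_rot: [0.0, 1.0, -0.002, -0.0]
force: [0.0, -0.1, -0.3]
grip_width: 0.26
grip_force: 34.4
time_s: 26.35
eef_pos: [631.9, 134.9, 150.3]
ee_rot: [-0.0, 1.0, -0.001, 0.0]
force: [-0.2, 0.5, -0.0]
grip_width: 0.259
grip_force: 34.4
```

```bash
python3 -m jog '[[0.0015,0,0.002,0,0,0,0.015],[0,0,0.002,0,0,0,0.015],[0,0,0,0,0,0,0.015]]'
python3 -m jog '[[0,0,0.001,0,0,0,0.015],[0,0,0.001,0,0,0,0.015],[0,0,0,0,0,0,0.015]]'
python3 -m jog '[[0,0,0.001,0,0,0,0.015],[0,0,0,0,0,0,0.015],[0,0,0,0,0,0,0.015]]'
```

```text
time_s: 26.65
eef_pos: [633.7, 134.5, 145.9]
ee_rot: [-0.0, 1.0, -0.001, 0.0]
force: [-0.2, -0.0, -0.2]
grip_width: 0.261
grip_force: 34.4
time_s: 26.95
eef_pos: [633.6, 134.4, 143.7]
ee_rot: [-0.0, 1.0, -0.001, -0.0]
force: [-0.8, 0.6, -1.0]
grip_width: 0.258
grip_force: 34.4
time_s: 27.25
eef_pos: [633.7, 134.4, 142.8]
ee_rot: [-0.0, 1.0, -0.001, 0.0]
force: [-0.1, 0.2, -0.5]
grip_width: 0.258
grip_force: 34.4
```

```bash
python3 -m jog '[[0,-0.001,0.001,0,0,0,0.015],[0,0,0,0,0,0,0.015],[0,0,0,0,0,0,0.015]]'
python3 -m jog '[[0,0,0.001,0,0,0,0.015],[0,0,0,0,0,0,0.015],[0,0,0,0,0,0,0.015]]'
python3 -m jog '[[0,0,0.001,0,0,0,0.015],[0,0,0,0,0,0,0.015],[0,0,0,0,0,0,0.015]]'
```

```text
time_s: 27.55
eef_pos: [633.7, 135.5, 141.8]
ee_rot: [-0.0, 1.0, -0.001, -0.0]
force: [-0.5, -0.5, -0.9]
grip_width: 0.257
grip_force: 34.4
time_s: 27.85
eef_pos: [633.6, 135.5, 140.8]
ee_rot: [-0.0, 1.0, -0.001, -0.0]
force: [-0.6, 0.6, -0.2]
grip_width: 0.262
grip_force: 34.4
time_s: 28.15
eef_pos: [633.6, 135.9, 140.0]
ee_rot: [-0.0, 1.0, -0.001, -0.0]
force: [-2.4, 3.8, 3.7]
grip_width: 0.261
grip_force: 34.7
```

Contact has a sideways push toward +y, so I follow it.

```bash
python3 -m jog '[[0,-0.001,0,0,0,0,0.015],[0,0,0.001,0,0,0,0.015],[0,0,0,0,0,0,0.015]]'
```

```text
time_s: 28.45
eef_pos: [633.4, 136.8, 139.0]
ee_rot: [-0.0, 1.0, -0.001, -0.0]
force: [-3.8, 3.8, 5.4]
grip_width: 0.26
grip_force: 34.9
```

```bash
python3 -m jog '[[-0.001,-0.001,0,0,0,0,0.015],[0,0,0.001,0,0,0,0.015],[0,0,0,0,0,0,0.015]]'
```

```text
time_s: 28.75
eef_pos: [632.4, 137.6, 137.7]
ee_rot: [-0.0, 1.0, -0.001, -0.0]
force: [-3.3, 2.3, 3.1]
grip_width: 0.258
grip_force: 34.8
```

```bash
python3 -m jog '[[-0.001,-0.0007,0,0,0,0,0.015],[0,0,0.001,0,0,0,0.015],[0,0,0,0,0,0,0.015]]'
```

```text
time_s: 29.05
eef_pos: [631.7, 138.0, 137.0]
ee_rot: [0.0, 1.0, -0.001, 0.0]
force: [-3.0, 0.0, 3.9]
grip_width: 0.259
grip_force: 35.0
```

```bash
python3 -m jog '[[-0.001,0,0,0,0,0,0.015],[0,0,0.001,0,0,0,0.015],[0,0,0,0,0,0,0.015]]'
```

```text
time_s: 29.35
eef_pos: [631.4, 138.0, 136.9]
ee_rot: [0.0, 1.0, -0.001, 0.001]
force: [-1.3, 0.3, 9.0]
grip_width: 0.26
grip_force: 35.4
```

Seated: the force is nearly vertical with no further descent. I release, retreat and check.

```bash
python3 -m jog '[[0,0,0,0,0,0,0.027],[0,0,0,0,0,0,0.035],[0,0,0,0,0,0,0.045],[0,0,0,0,0,0,0.05],[0,0,-0.01,0,0,0,0.05]]'
python3 -m jog '[[0,0,-0.03,0,0,0,0.05],[0,0,-0.03,0,0,0,0.05],[0,0,-0.03,0,0,0,0.05],[-0.04,0,-0.01,0,0,0,0.05],[-0.05,0,0,0,0,0,0.05]]'
python3 -m jog '[[-0.05,0,0,0,0,0,0.05],[-0.05,0,0,0,0,0,0.05],[-0.02,0,0,0,0,0,0.05],[0,0,0,0,0,0,0.05],[0,0,0,0,0,0,0.05]]'
python3 - <<'E'
from h import *
a=eyes.capture('scene')[165:305,160:400,::-1]; b=eyes.capture('top')[105:215,180:400,::-1]
f=lambda c,h:cv2.resize(c,(560,h),interpolation=cv2.INTER_CUBIC)
cv2.imwrite('pics/fin.png',np.vstack([f(a,320),f(b,280)]))
E
```

```text
time_s: 29.85
eef_pos: [630.0, 138.1, 144.7]
ee_rot: [0.0, 1.0, -0.001, -0.001]
force: [0.3, -0.1, 0.3]
grip_width: 0.587
grip_force: 0.0
time_s: 30.35
eef_pos: [540.9, 138.1, 247.7]
ee_rot: [-0.0, 1.0, -0.001, 0.002]
force: [1.5, -0.1, -0.6]
grip_width: 0.585
grip_force: 0.0
time_s: 30.85
eef_pos: [421.2, 138.6, 246.7]
ee_rot: [-0.0, 1.0, -0.001, 0.001]
force: [0.6, 1.2, 0.4]
grip_width: 0.588
grip_force: 0.0
```

View pics/fin.png

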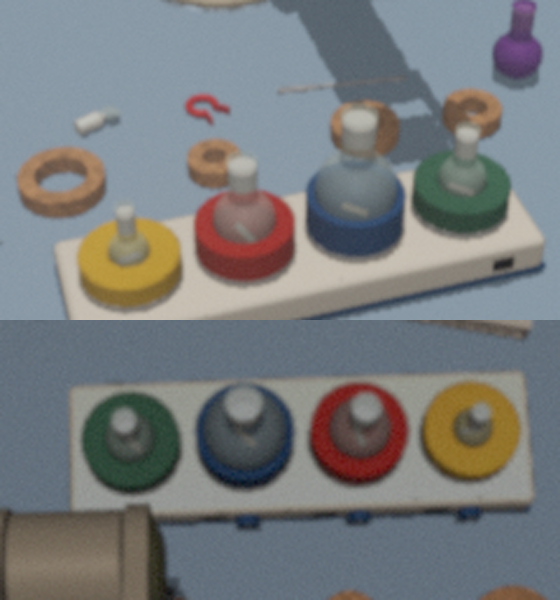

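All four flasks stand upright and centred in their own blocks: yellow 25, red 100, blue 250 and green 50. The robot is clear of everything, so I hand in.

```bash
python3 -c "from rig import finish_job; print(finish_job())"
```

```text
the job is handed in; nothing more can be done
None
```

I handed the job in at about 31 s of the 109 s: in the last pictures all four flasks stand upright in the blocks of their own size, released, with the arm clear; no verdict was returned.

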